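# Show the fridge bottle to the inspection camera

### The job

Pull the door of the small fridge wide open by its upright bar handle, take the plain white bottle out of the rack on the inside of the door, and hold it up in the air for the inspection camera: the middle of the bottle 110 mm straight in front of the lens on its line of sight, cap upward, and the bottle leaning just as the camera head does (cap tipped 30 degrees over towards the side the camera looks to), so that it is square to the line of sight. Finish while still holding the bottle steady there, touching neither the camera nor its stand with it; leave the fridge door open, the amber bottle standing in the door rack, and the things on the table where they are.

Things in the scene. Friction and masses are not known exactly. Their poses are not given: they have to be found in the camera images.
- fridge: Small white benchtop fridge with a blue front door, fixed to the table. Body 160 deep (x) x 220 wide (y) x 200 high; origin under the centre of the body (door not counted) at table height; its front (door side) looks along its own -x, z is up. Its closed roof covers the door rack until the door is open.
- door (a joint): Fridge door, hinged on an upright axis at its left edge (fridge's +y side). Rad: 0 closed (the start), grows as the right edge swings out towards the robot, clockwise from above; stop at 1.9. No latch, light (under 1 N at the handle), stays where left. Panel 20 thick, 220 wide, top 199 above the table.
- door_hinge (a point): Point on the hinge axis, 170 above the table; in the fridge's frame at x = -91, y = +110. Its axes are the door's: at 0 those of the fridge, then turning with the door. In this frame the panel runs from the hinge along -y, from x = -10 (outside) to +10 (inside).
- door_handle (a point): Grip point on the door handle, an upright round steel bar 12 in diameter, free from 148 to 190 above the table, 45 clear of the door's outer face (door frame x = -55, y = -195). The point is on the bar's axis, 172 above the table. Two stays run to the door at 100 and 140. Can be pinched from above from any side; may turn between the fingers.
- white_bottle: The bottle to show: small plain white bottle, loose, 30 to 75 g; body 30 diameter x 40 high, cap 24 diameter from 40 to 55. Origin under its centre, z up. Stands in one of two pockets (36 square, walls 14 high, floor 130 above the table) on the door's inside, centres in the door frame x = 32, y = -62 or -158; which one varies. Cap top is 14 below the door's top edge.
- bottle_middle (a point): Middle of the white bottle, on its axis, 27.5 above its underside.
- amber_bottle: Another small bottle of amber glass with a blue cap, 30 in diameter, 55 high, loose, in the other pocket of the door rack: leave it standing there. Origin under its centre.
- stand: Stand of the inspection camera, fixed to the table: grey base plate 120 (x) x 130 (y) x 14, aluminium post 20 in diameter and 283 high, 45 behind the base centre. Origin under the centre of the base; the camera looks to the stand's -x side.
- camera_head: Camera head on the stand, white, 50 deep x 85 wide x 60 high, black lens ring. Origin at the lens centre, 260 above the table, 20 in front of the base centre. It looks along its own -x, tipped 30 degrees down, so its z axis leans 30 degrees from vertical to the side it looks to. The bottle's axis (cap up) must be parallel to this z; its turn about that axis is free.
- view_point (a point): The point, 110 in front of the lens on its line of sight (205 above the table), where the bottle's middle is to be held; in the stand's frame x = -115, y = 0. Axes as camera_head.
- swab_stack: Stack of white gauze swabs, 46 x 60 x 28, loose; bystander. Origin under its centre.
- skin_spray: White and blue pump spray bottle, 44 in diameter, 136 high, loose; bystander. Origin under its centre.
- water_bottle: Water bottle with light blue cap, 64 in diameter, 202 high, loose; bystander. Origin under its centre.
- white_box: White plastic box with lid, 81 x 77 x 76, loose; bystander. Origin under its centre.

How it is judged (in metres and radians):
On the way, in this order (a step that is already met when the one before it is completed fails the run):
1. the fridge door is swung wide open (more than 1.2 rad) (value of joint door above 1.2 rad), for 0.2 s.
2. the white bottle is lifted clear of the door rack by the fingers (height (world z) of white_bottle above 0.15 m and contact force between the fingers and white_bottle above 0.5 N and contact force between white_bottle and fridge below 0.05 N), for 0.2 s.
At the end, for the whole second after the job is handed in: The fingers hold the white bottle still in the air, cap up, its middle within 25 mm of the view point and its axis within 0.2 rad of the camera head's z axis, touching neither camera nor stand; the door is open over 1.0 rad and the amber bottle stands in the door rack (distance between bottle_middle and view_point below 0.025 m and angle between the z axis of white_bottle and the z axis of camera_head, either way round below 0.2 rad and angle between white_bottle's own z axis and vertical below 0.9 rad and linear speed of white_bottle below 0.02 m/s and contact force between the fingers and white_bottle above 0.5 N and contact force between white_bottle and stand below 0.05 N and value of joint door above 1 rad and height (world z) of amber_bottle between 0.12 and 0.16 m and angle between amber_bottle's own z axis and vertical below 0.3 rad); the arm keeps its last pose, push and grip.
It fails at once if the amber bottle falls over or out of the door rack (height (world z) of amber_bottle below 0.11 m or angle between amber_bottle's own z axis and vertical above 0.7 rad).
It fails at once if the white bottle is dropped (height (world z) of white_bottle below 0.05 m).
It fails at once if a thing on the table is knocked over or moved more than 30 mm (distance of any of swab_stack, skin_spray, water_bottle, white_box from where it was at the start of the episode above 0.03 m or angle between any of skin_spray, water_bottle's own z axis and vertical above 0.5 rad).
It also fails if it takes over 56 s, if anything falls off the work surface, if the arm or the gripper's body presses on something with over 40 N, if the wrist force passes 120 N, or if a joint passes its speed limit or range.

### The arm

A 6-joint arm with a two-finger parallel gripper is mounted at the origin on a cart in front of the work surface, level with it; the furniture and walls round the work are solid. World frame = base frame: x ahead of the robot, y to its left, z up, the work surface at z = 0. Lengths are in m, angles in degrees, forces in N, time in s.
With the tool pointing down it reaches from about 0.4 to 0.825 m from the base axis. Payload 7 kg.
Tool frame: the origin (TCP) lies midway between the tips of the shut fingers; the grasp point (between the pads) lies 19 mm behind it (r.grasp_offset is the distance from the TCP to the grasp point, in m); z points along the fingers, x is the direction in which the jaws open and shut, and the axes are right-handed (so a half turn about z gives the same grasp; the last joint's range is limited). The gripper opens to 88 mm and grips with 3 to 60 N. Pads are 19 mm wide; open, the fingers measure 130 mm over their backs; the gripper's body (78 mm by 193 mm) begins 47 mm behind the grasp point.
Start: joints at [80.449, 20.546, 0.682, 0, -70.136, -16.507], TCP at [0.297, 0.606, 0.227] pointing down, gripper open.
Joint ranges: [-176.03, 176.03], [-82.01, 121.73], [-58.28, 71.71], [-173.87, 95.51], [-174.79, -0.11], [-173.66, 173.66]. Speed limits (degrees/s): [136.94, 136.94, 172.46, 180, 180, 180].

### API

Orientations are given as [roll, pitch, yaw] about the fixed x, y, z axes, in that order (R = Rz(yaw) Ry(pitch) Rx(roll)).
In Python, from plant import r gives the robot as it stands.
- The arm moves only by the tool step_arm, never from a script. Its argument "deltas" is a list of rows, each a list of 7 numbers: the turn, a rotation vector about the tool's x, y, z in rad, then the shift along the tool's x, y, z in mm, then the opening, from -1 (shut) to 1 (fully open), so that 0 is half open. In form: [[ax, ay, az, x, y, z, grip], ...]. A call has 1 to 10 rows; each row shifts and turns the pose as measured when the row begins, along the tool's axes as they then stand; what a row does not reach is not made up. A row lasts 1/10 s, in which the tool goes at most 50 mm and 8.59 degrees, less where a joint would pass 70% of its speed; a pose out of reach is approached as far as the arm can. A call with a gripper value outside its range is refused whole. The fingers move at their own pace and stop on an object; "squeeze" is the grip in N (left out, the last holds). Time passes only in rows, so rows that do not move let the fingers close. It gives the time, the measured TCP pose, the force and the opening at its end, in the units of the state.
- r.get_state(): the state, without advancing time (a new reading comes with each control period).
- r.capture(name): name is "scene" or "side" or "wrist"; returns the picture (400x640x3 uint8, red, green, blue); there is no depth.
- r.camera_info(name): a dict with "vertical_fov" (degrees; the focal length in pixels is half the picture's height over the tangent of half this angle, whatever the lens; pixels are square), "cx", "cy" (the principal point, pixels), "k1" (the pictures are not rectified: a ray, as slopes to the right and down, at radius r is drawn at 1 + k1 r^2 times it, then the intrinsics apply), "view" (4x4, takes a point from world to camera coordinates). Camera axes: x right, y down, z forward; pixel columns grow to the right and rows downward; lengths in m; the calibration is good to about 2 mm. A picture is of the moment at which its call begins: read the wrist's pose just before it. camera_info takes no time and is no camera call; for the wrist camera it gives the pose at the moment of the call.
- r.close_job(): hands the job in, once; it reports no verdict.
The state is a dict: "time_s": time; "joints": joint angles; "qd": joint speeds; "joint_torque": joint torques, N m; "tcp_pos": TCP position; "eef_rot": TCP orientation; "contact_force": force on the tool from outside, world axes, zero at the start; "moment": the same for the moment, N m; "gripper_width": finger opening in m.
Only numpy, scipy, OpenCV 4.12 (cv2) and the standard library are available. Lean on these libraries where they do the work, as an engineer would, in place of code of your own. Each camera call takes 0.05 s, during which the arm holds its last target.

## Working session

There is one attempt and no reset: what is moved stays moved. The work goes in short steps, Python scripts to look and compute and a tool call to move; the robot and the scene stay as the last step left them, time stands still between calls to the robot, and variables do not carry over. Pictures are saved under pics/ and viewed, and the job is handed in when it is done.

Besides the shell and the picture viewer there is one more tool, called after "Emit:" as name(argument=value, ...), one argument or row to a line, values as JSON. step_arm: Moves the arm, as the interface text tells. Its arguments: {"type":"object","properties":{"deltas":{"type":"array","items":{"type":"array","items":{"type":"number"}}},"squeeze":{"type":"number"}},"required":["deltas"]}

```bash
ls; mkdir -p pics
python3 - <<'E'
from plant import r
import cv2
print(r.get_state())
for n in ["scene","side","wrist"]:
    i=r.camera_info(n); print(n,i)
    cv2.imwrite(f"pics/{n}0.png",r.capture(n)[:,:,::-1])
E
```

```text
pics
{'time_s': 0.0, 'joints': array([ 8.04497984e+01,  2.05916004e+01,  6.33371593e-01, -1.92017491e-02,
       -7.01360235e+01, -1.65071434e+01]), 'qd': array([ 0.02059862,  0.02214057, -0.02922919, -0.01468229, -0.09523753,
       -0.08787742]), 'joint_torque': array([ 2.79076034e-03, -5.82726574e+01,  2.93047732e+01,  6.99658647e+00,
        6.97416253e-03, -1.46059956e-04]), 'tcp_pos': array([0.29631911, 0.6059336 , 0.22562066]), 'eef_rot': array([-1.79990524e+02, -9.54968268e-02, -1.16063892e+02]), 'contact_force': array([ 0.06214222, -0.59956999,  0.10855597]), 'moment': array([ 0.00532889,  0.00999096, -0.02757947]), 'gripper_width': 0.08758584141601385}
scene {'vertical_fov': 46.49324750925197, 'cx': 314.44500909452876, 'cy': 193.41976308277455, 'k1': -0.08108144563096784, 'view': array([[ 0.60976149, -0.79244901,  0.01467953, -0.40547447],
       [-0.3701118 , -0.30106796, -0.87884887,  0.31532501],
       [ 0.70086245,  0.53045513, -0.47687438,  1.16670779],
       [ 0.        ,  0.        ,  0.        ,  1.        ]])}
side {'vertical_fov': 56.82130051650023, 'cx': 320.66531003737595, 'cy': 198.39302166249115, 'k1': -0.062029488033797396, 'view': array([[ 0.49374642, -0.86951809, -0.0123598 , -0.30769258],
       [-0.62545423, -0.34521092, -0.69974026,  0.44247457],
       [ 0.60417008,  0.35322473, -0.71429042,  0.92975839],
       [ 0.        ,  0.        ,  0.        ,  1.        ]])}
wrist {'vertical_fov': 68.86549672516054, 'cx': 321.649891909923, 'cy': 197.5536760589388, 'k1': 0.0016430633394728055, 'view': array([[-0.43855482, -0.89870307,  0.00156531,  0.67525138],
       [-0.86753134,  0.42379692,  0.26035658, -0.03134501],
       [-0.23464664,  0.11282268, -0.96551126,  0.38947278],
       [ 0.        ,  0.        ,  0.        ,  1.        ]])}
```

View pics/scene0.png

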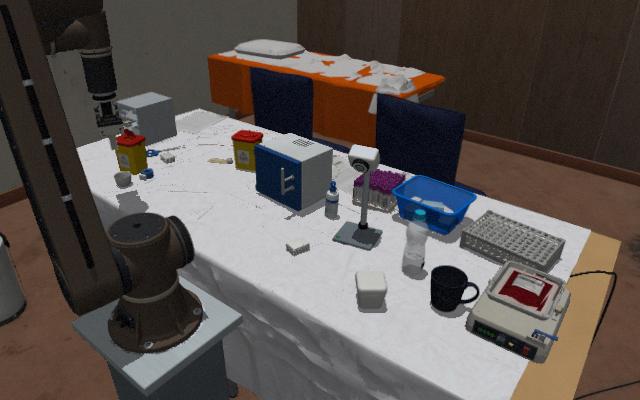

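View pics/side0.png

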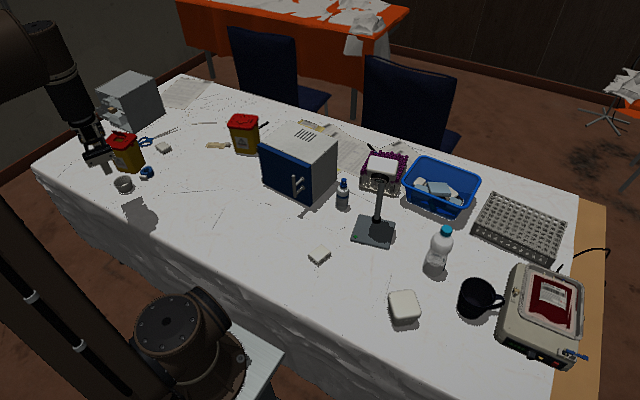

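View pics/wrist0.png

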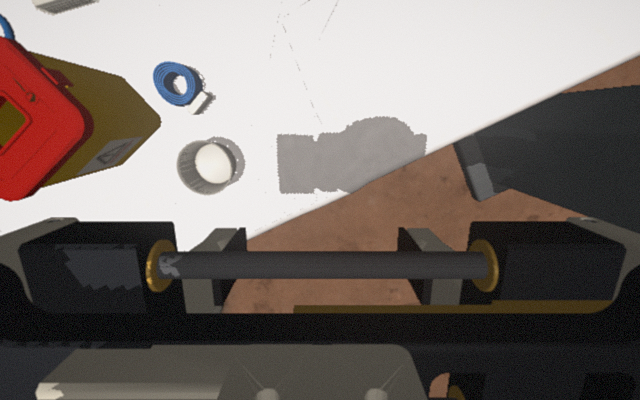

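The scene shows the fridge at about (293,170) with its blue door, the stand base at (358,235), the camera head at (365,157), swabs (297,246), spray (332,200), water bottle (415,240) and box (371,289). I'll zoom in.

```bash
cat > h.py <<'E'
import numpy as np, cv2
from plant import r
from scipy.spatial.transform import Rotation as Ro
def K(i):
    f=200/np.tan(np.radians(i['vertical_fov']/2)); return np.array([[f,0,i['cx']],[0,f,i['cy']],[0,0,1]]),np.array([i['k1'],0,0,0.])
def ray(i,uv):
    k,d=K(i); p=cv2.undistortPoints(np.array(uv,float).reshape(-1,1,2),k,d).reshape(-1,2)
    V=i['view']; R=V[:3,:3]; c=-R.T@V[:3,3]
    D=np.c_[p,np.ones(len(p))]@R
    return c,D/np.linalg.norm(D,axis=1)[:,None]
def onz(i,uv,z):
    c,D=ray(i,uv); return c+D*((z-c[2])/D[:,2])[:,None]
def proj(i,P):
    k,d=K(i); V=i['view']; p=(np.atleast_2d(P)@V[:3,:3].T+V[:3,3]); return cv2.projectPoints(p.reshape(-1,1,3),np.zeros(3),np.zeros(3),k,d)[0].reshape(-1,2)
def tri(i1,u1,i2,u2):
    c1,d1=ray(i1,[u1]); c2,d2=ray(i2,[u2]); d1=d1[0];d2=d2[0]
    s=np.linalg.lstsq(np.c_[d1,-d2],c2-c1,rcond=None)[0]
    a=c1+s[0]*d1;b=c2+s[1]*d2; return (a+b)/2,np.linalg.norm(a-b)
E
python3 - <<'E'
import cv2
for n,(x,y) in dict(scene=(240,120),side=(240,105)).items():
    im=cv2.imread(f"pics/{n}0.png")[y:y+150,x:x+200]
    cv2.imwrite(f"pics/{n}0z.png",cv2.resize(im,(800,600),interpolation=cv2.INTER_CUBIC))
E
```

```text
(no output)
```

View pics/scene0z.png

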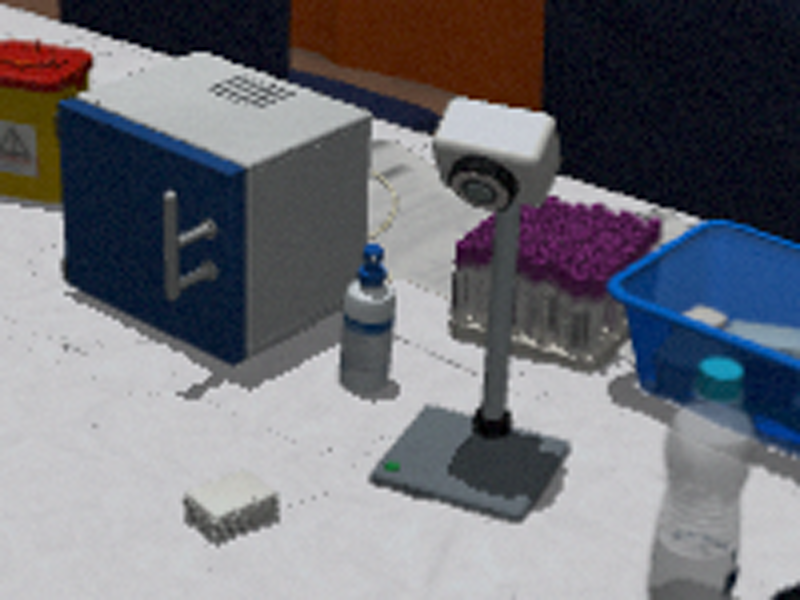

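View pics/side0z.png

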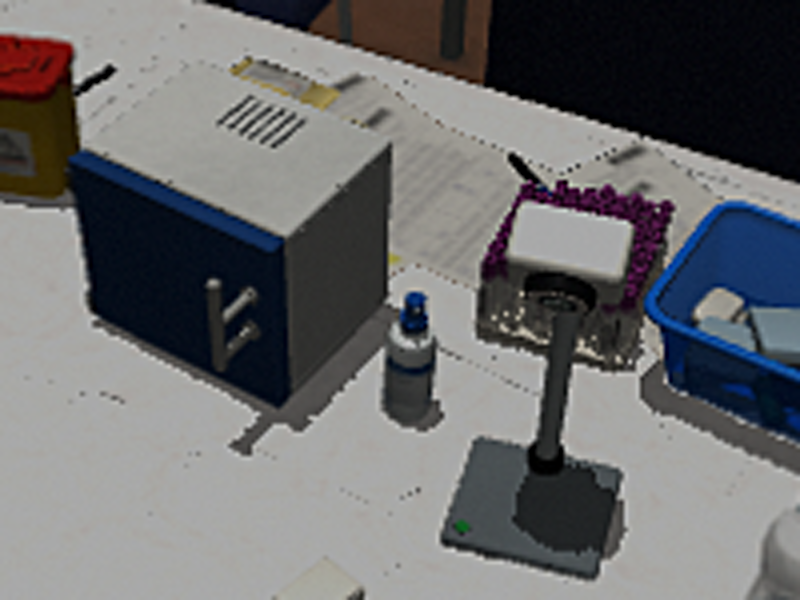

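Corner picks (zoomed): door top edge (65,102)–(245,172), handle top (170,193) scene / (213,282) side, stand base corners, lens (482,186). Casting rays.

Run:
```python
from h import *
np.set_printoptions(precision=4,suppress=True)
S=r.camera_info("scene");D=r.camera_info("side")
s=lambda *p:(np.array(p,float)/4-0.375+[240,120]); d=lambda *p:(np.array(p,float)/4-0.375+[240,105])
print("door top outer L,R scene",onz(S,s((63,103),(244,174)),.199))
print("door top outer L,R side",onz(D,d((72,160),(282,248)),.199))
print("roof back R scene,side",onz(S,s((370,120)),.2),onz(D,d((390,146)),.2))
print("roof back L",onz(S,s((203,53)),.2),onz(D,d((190,63)),.2))
print("handle top",onz(S,s((170,193)),.190),onz(D,d((213,282)),.190), tri(S,s((170,193))[0],D,d((213,282))[0]))
b1=onz(S,s((425,405),(570,443),(520,516),(372,474)),.014); b2=onz(D,d((480,438),(620,470),(597,570),(443,536)),.014)
print("base",b1,b2,b1.mean(0),b2.mean(0))
for b in (b1,b2):
    print([np.linalg.norm(b[i]-b[(i+1)%4]) for i in range(4)])
print("lens",tri(S,s((482,186))[0],D,d((560,293))[0]))
print("bystanders: swab",onz(S,[(297,246)],.014),"spray",onz(S,[(332,215)],0),"water",onz(S,[(414,270)],0),"box",onz(S,[(371,290)],.06))
```

```text
door top outer L,R scene [[0.6387 0.2484 0.199 ]
 [0.6238 0.0292 0.199 ]]
door top outer L,R side [[0.639  0.2547 0.199 ]
 [0.6262 0.0375 0.199 ]]
roof back R scene,side [[0.7792 0.0137 0.2   ]] [[0.7854 0.0241 0.2   ]]
roof back L [[0.8096 0.23   0.2   ]] [[0.8094 0.2455 0.2   ]]
handle top [[0.5724 0.0648 0.19  ]] [[0.5736 0.0699 0.19  ]] (array([0.5798, 0.073 , 0.1845]), np.float64(0.002497579023529989))
base [[ 0.6727 -0.1271  0.014 ]
 [ 0.6985 -0.2526  0.014 ]
 [ 0.585  -0.2748  0.014 ]
 [ 0.5606 -0.1526  0.014 ]] [[ 0.6744 -0.1267  0.014 ]
 [ 0.6988 -0.2467  0.014 ]
 [ 0.591  -0.27    0.014 ]
 [ 0.5623 -0.1465  0.014 ]] [ 0.6292 -0.2018  0.014 ] [ 0.6316 -0.1975  0.014 ]
[np.float64(0.12812236391076734), np.float64(0.1156601350941443), np.float64(0.1245902144593448), np.float64(0.11496191570476694)]
[np.float64(0.12251696525306172), np.float64(0.11029832531696224), np.float64(0.12673464599231168), np.float64(0.1138305116366563)]
lens (array([ 0.6247, -0.1969,  0.2551]), np.float64(0.00041273121560323226))
bystanders: swab [[ 0.4566 -0.0923  0.014 ]] spray [[ 0.6936 -0.0553  0.    ]] water [[ 0.5913 -0.4247  0.    ]] box [[ 0.3729 -0.406   0.06  ]]
```

```bash
cat >> h.py <<'E'
def E(rpy): return Ro.from_euler('xyz',rpy,degrees=True)
def plan(pos,rpy,n=None,grip=1,start=None):
    st=r.get_state() if start is None else start
    p=np.array(st['tcp_pos']);R=E(st['eef_rot']); T=E(rpy)
    w=(R.inv()*T).as_rotvec(); dp=np.array(pos)-p
    m=max(np.linalg.norm(dp)/.045,np.degrees(np.linalg.norm(w))/8.0)
    n=n or int(np.ceil(m))
    print("n",n,"need",round(m,1),"dp",np.round(dp,4),"rot deg",np.round(np.degrees(w),1))
    for k in range(n):
        Rk=R*Ro.from_rotvec(w*k/n)
        s=Rk.inv().apply(dp/n)*1000
        print(str([round(float(x),3) for x in w/n]+[round(float(x),1) for x in s]+[grip])+",")
def rpyz(zdir,xdir):
    z=np.array(zdir,float);z/=np.linalg.norm(z);x=np.array(xdir,float);x-=z*(x@z);x/=np.linalg.norm(x)
    return Ro.from_matrix(np.c_[x,np.cross(z,x),z]).as_euler('xyz',degrees=True)
E
python3 - <<'E'
from h import *
V=r.camera_info("wrist")['view'];st=r.get_state()
c=-V[:3,:3].T@V[:3,3]; R=E(st['eef_rot'])
print("wristcam in tool",R.inv().apply(c-st['tcp_pos']),"fwd",R.inv().apply(V[2,:3]))
plan([.572,.065,.28],[180,0,-95])
E
```

```text
wristcam in tool [-0.00110284 -0.07059345 -0.1574111 ] fwd [3.35815274e-04 2.60495847e-01 9.65474910e-01]
n 14 need 13.5 dp [ 0.2756 -0.5411  0.0542] rot deg [  0.   -0.1 -21.1]
[0.0, -0.0, -0.026, 26.1, -34.7, -3.8, 1],
[0.0, -0.0, -0.026, 27.0, -34.0, -3.8, 1],
[0.0, -0.0, -0.026, 27.9, -33.2, -3.8, 1],
[0.0, -0.0, -0.026, 28.7, -32.5, -3.8, 1],
[0.0, -0.0, -0.026, 29.6, -31.7, -3.8, 1],
[0.0, -0.0, -0.026, 30.4, -31.0, -3.8, 1],
[0.0, -0.0, -0.026, 31.2, -30.1, -3.8, 1],
[0.0, -0.0, -0.026, 32.0, -29.3, -3.8, 1],
[0.0, -0.0, -0.026, 32.7, -28.5, -3.9, 1],
[0.0, -0.0, -0.026, 33.5, -27.6, -3.9, 1],
[0.0, -0.0, -0.026, 34.2, -26.7, -3.9, 1],
[0.0, -0.0, -0.026, 34.9, -25.8, -3.9, 1],
[0.0, -0.0, -0.026, 35.5, -24.9, -3.9, 1],
[0.0, -0.0, -0.026, 36.2, -23.9, -3.9, 1],
```

Emit:
step_arm(
  deltas=[
    [0,0,-0.026,26,-35,-6,1],
    [0,0,-0.026,27,-34,-6,1],
    [0,0,-0.026,28,-33,-6,1],
    [0,0,-0.026,29,-32.5,-6,1],
    [0,0,-0.026,29.5,-31.5,-4,1],
    [0,0,-0.026,30.5,-31,-4,1],
    [0,0,-0.026,31,-30,-4,1],
    [0,0,-0.026,32,-29,-4,1],
    [0,0,-0.026,32.5,-28.5,-4,1],
    [0,0,-0.026,33.5,-27.5,-4,1],
  ],
)

```text
time_s: 1.15
tcp_pos: [0.4967, 0.2093, 0.2726]
eef_rot: [179.9, -0.4, -100.1]
contact_force: [0.7, 0.7, 0.2]
gripper_width: 0.087
```

Run:
```python
from h import *
plan([.572,.066,.26],[180,0,-95])
```

```text
n 4 need 3.6 dp [ 0.0753 -0.1433 -0.0126] rot deg [ 0.1 -0.4 -5.1]
[0.0, -0.002, -0.022, 31.9, -24.8, 3.3, 1],
[0.0, -0.002, -0.022, 32.5, -24.1, 3.3, 1],
[0.0, -0.002, -0.022, 33.0, -23.4, 3.2, 1],
[0.0, -0.002, -0.022, 33.6, -22.6, 3.2, 1],
```

Emit:
step_arm(
  deltas=[
    [0,0,-0.022,32,-25,3,1],
    [0,0,-0.022,32.5,-24,3,1],
    [0,0,-0.022,33,-23.5,3,1],
    [0,0,-0.022,33.5,-22.5,3,1],
    [0,0,0,0,0,0,1],
  ],
)

```text
time_s: 1.65
tcp_pos: [0.5754, 0.0556, 0.2613]
eef_rot: [179.9, -0.4, -95.0]
contact_force: [-1.2, 0.1, -0.4]
gripper_width: 0.0874
```

Run:
```python
from h import *
st=r.get_state();print(st['tcp_pos'],st['eef_rot'],st['joints'])
i=r.camera_info("wrist");im=r.capture("wrist");cv2.imwrite("pics/w1.png",im[:,:,::-1])
print(proj(i,[[.5735,.067,.19],[.577,.061,.19]]))
```

```text
[0.57536785 0.05556648 0.26133686] [179.90215668  -0.3773078  -95.01498201] [ 25.08695562  10.36244032  -8.79606282   0.29312596 -71.11561163
  59.80220354]
[[308.30504489 211.57436153]
 [315.17703611 206.90233132]]
```

View pics/w1.png

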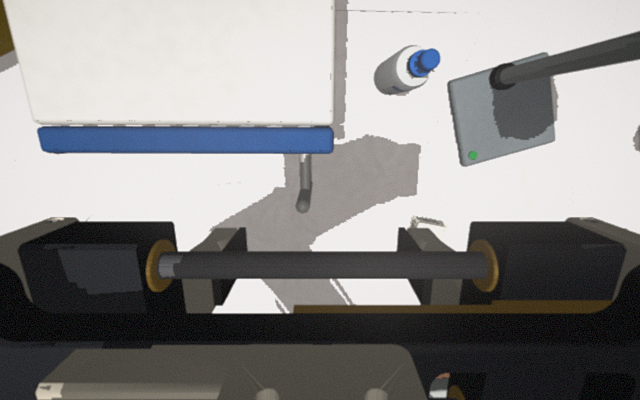

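The wrist view shows the handle's top end at (303,204), door top from (42,153) to (332,152), and stand base corners (448,82),(546,53),(555,140),(463,165).

```bash
python3 - <<'E'
from h import *
np.set_printoptions(precision=4,suppress=True)
i=r.camera_info("wrist")
im=cv2.imread("pics/w1.png")
hsv=cv2.cvtColor(im,cv2.COLOR_BGR2HSV)
m=cv2.inRange(hsv,(100,120,40),(125,255,255));m[200:]=0;m[:,360:]=0
n,l,s,c=cv2.connectedComponentsWithStats(m);k=1+s[1:,4].argmax();m=(l==k).astype(np.uint8)
cs=max(cv2.findContours(m,0,2)[0],key=len);b=cv2.boxPoints(cv2.minAreaRect(cs));print(b)
P=onz(i,b,.199);print("door corners",P)
print("handle",onz(i,[(303,204),(302,201)],.19))
B=onz(i,[(448,82),(546,53),(555,140),(463,165)],.014);print("base",B,B.mean(0),[np.linalg.norm(B[j]-B[j-1]) for j in range(4)])
d1=B[1]-B[0];print([np.degrees(np.arctan2(*(B[a]-B[b])[[1,0]])) for a,b in ((0,1),(3,2),(1,2),(0,3))])
E
python3 - <<'E'
import cv2
im=cv2.imread("pics/w1.png")
cv2.imwrite("pics/w1z.png",cv2.resize(im[20:220,280:600],(800,500),interpolation=2))
E
```

```text
[[ 38. 127.]
 [332. 127.]
 [332. 152.]
 [ 38. 152.]]
door corners [[0.6575 0.2572 0.199 ]
 [0.6389 0.0441 0.199 ]
 [0.6208 0.0455 0.199 ]
 [0.6399 0.2633 0.199 ]]
handle [[0.5797 0.0721 0.19  ]
 [0.5823 0.0726 0.19  ]]
base [[ 0.6767 -0.1176  0.014 ]
 [ 0.7005 -0.241   0.014 ]
 [ 0.5892 -0.2658  0.014 ]
 [ 0.5656 -0.1415  0.014 ]] [ 0.633  -0.1915  0.014 ] [np.float64(0.11361072254730287), np.float64(0.12561385364218045), np.float64(0.1140681711834096), np.float64(0.12656202475726847)]
[np.float64(100.9330375464264), np.float64(100.73653087213283), np.float64(12.59065143265099), np.float64(12.11937525993281)]
```

View pics/w1z.png

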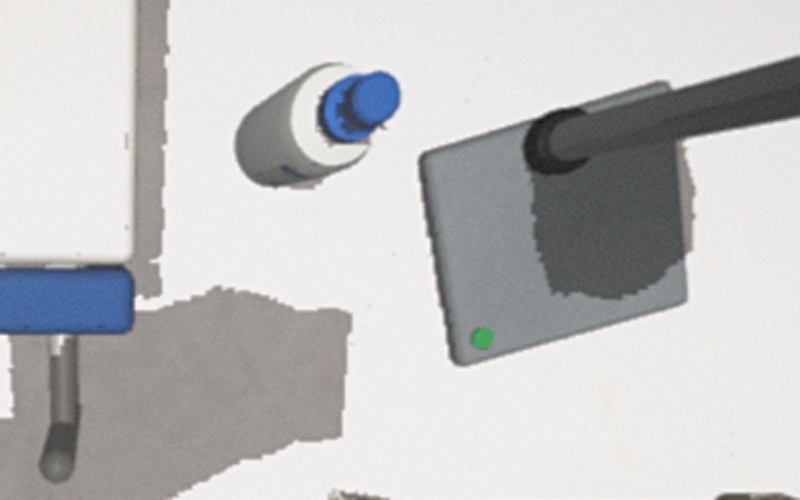

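Emit:
step_arm(
  deltas=[
    [0,0.006,0,-13,0,30,1],
    [0,0,0,0,0,30,1],
    [0,0,0,0,0,30,1],
    [0,0,0,0,0,15,1],
    [0,0,0,0,0,0,-1],
    [0,0,0,0,0,0,-1],
    [0,0,0,0,0,0,-1],
    [0,0,0,0,0,0,-1],
  ],
  squeeze=20,
)

```text
time_s: 2.5
tcp_pos: [0.5757, 0.074, 0.1566]
eef_rot: [-179.8, -0.5, -95.0]
contact_force: [-0.1, -1.0, 1.5]
gripper_width: 0.0612
```

Emit:
step_arm(
  deltas=[
    [0,0,0,0,0,0,-1],
    [0,0,0,0,0,0,-1],
    [0,0,0,0,0,0,-1],
    [0,0,0,0,0,0,-1],
    [0,0,0,0,0,0,-1],
    [0,0,0,0,0,0,-1],
  ],
)

```text
time_s: 3.1
tcp_pos: [0.5756, 0.0726, 0.1592]
eef_rot: [-179.8, -0.6, -95.0]
contact_force: [-5.1, -15.7, 5.9]
gripper_width: 0.0129
```

Run:
```python
from h import *
i=r.camera_info("wrist");im=r.capture("wrist");cv2.imwrite("pics/w2.png",im[:,:,::-1])
```

```text
(no output)
```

View pics/w2.png

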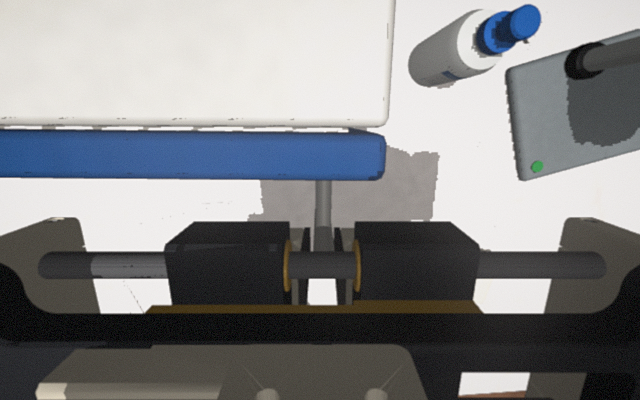

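Emit:
step_arm(
  deltas=[
    [0,0,0.1,-6.5,19.2,0,-1],
    [0,0,0.1,-6.5,19.2,0,-1],
    [0,0,0.1,-6.5,19.2,0,-1],
    [0,0,0.1,-6.5,19.2,0,-1],
    [0,0,0.1,-6.5,19.2,0,-1],
  ],
)

```text
time_s: 3.65
tcp_pos: [0.4941, 0.1295, 0.1592]
eef_rot: [-179.3, -0.4, -124.8]
contact_force: [2.0, 2.0, 0.2]
gripper_width: 0.0117
```

```bash
cat > door.py <<'E'
from h import *
st=r.get_state();p=st['tcp_pos'];H=np.array([.6474,.2615])
v=p[:2]-H;print("radius",np.linalg.norm(v),"theta",np.radians(-5)-np.arctan2(v[1],v[0])+np.arctan2(-.195,-.055),st['eef_rot'],st['contact_force'],st['gripper_width'],st['joints'].round(0))
E
python3 door.py
```

```text
radius 0.20232607445046363 theta 0.4977788598163395 [-179.30386825   -0.3802752  -124.8254287 ] [1.97475835 2.01800957 0.22802248] 0.011685940352582297 [ 37.   8. -26.   1. -56.  17.]
```

Radius is 0.202 as expected and the opening is 0.50 rad. Continuing.

Emit:
step_arm(
  deltas=[
    [0,0,0.1,-6.5,19.2,0,-1],
    [0,0,0.1,-6.5,19.2,0,-1],
    [0,0,0.1,-6.5,19.2,0,-1],
    [0,0,0.1,-6.5,19.2,0,-1],
    [0,0,0.1,-6.5,19.2,0,-1],
  ],
)

```text
time_s: 4.15
tcp_pos: [0.4496, 0.2231, 0.1593]
eef_rot: [-179.2, 0.1, -154.7]
contact_force: [4.2, -0.2, -3.5]
gripper_width: 0.0115
```

```bash
python3 door.py
```

```text
radius 0.20150033778324233 theta 1.017100523201066 [-1.79215287e+02  1.14712474e-01 -1.54663811e+02] [ 4.16219343 -0.20659469 -3.49775119] 0.011479556590274591 [ 49.   7. -27.   1. -56. -25.]
```

Emit:
step_arm(
  deltas=[
    [0,0,0.105,-6.5,19.5,0,-1],
    [0,0,0.105,-6.5,19.5,0,-1],
    [0,0,0.105,-6.5,19.5,0,-1],
    [0,0,0.105,-6.5,19.5,0,-1],
    [0,0,0.105,-6.5,19.5,0,-1],
    [0,0,0,0,0,0,-1],
    [0,0,0,0,0,0,0],
    [0,0,0,0,0,0,0],
    [0,0,0,0,0,0,0],
    [0,0,0,0,0,0,0],
  ],
)

```text
time_s: 5.15
tcp_pos: [0.4581, 0.3293, 0.1586]
eef_rot: [-179.4, 0.5, 174.2]
contact_force: [1.0, 0.2, 0.1]
gripper_width: 0.0379
```

```bash
python3 door.py
```

```text
radius 0.20108754442560597 theta -4.730841917980348 [-179.40274489    0.50773169  174.17878139] [1.02066731 0.23993473 0.07943001] 0.03792790214666286 [ 56.  13. -19.   1. -58. -62.]
```

Emit:
step_arm(
  deltas=[
    [0,0,0,0,0,-20,0],
    [0,0,0,0,0,-35,0],
    [0,0,0,0,0,-40,0],
    [0,0,0,0,0,-40,0],
    [0,0,0,0,-40,-20,0],
    [0,0,0,0,-40,0,0],
    [0,0,0,0,-40,0,0],
    [0,0,0,0,0,0,0],
  ],
)

```text
time_s: 5.95
tcp_pos: [0.443, 0.2043, 0.3218]
eef_rot: [-179.3, 0.5, 174.3]
contact_force: [-0.7, 1.0, 0.3]
gripper_width: 0.0439
```

Run:
```python
from h import *
st=r.get_state();print(st['tcp_pos'],st['eef_rot'],st['joints'].round(1),st['time_s'])
for n in("wrist","scene"):
    cv2.imwrite(f"pics/{n}3.png",r.capture(n)[:,:,::-1])
```

```text
[0.44295101 0.20433021 0.32180182] [-179.29250193    0.50600554  174.29581694] [ 48.6  -0.4 -13.3   0.8 -77.4 -54.5] 5.95
```

View pics/wrist3.png

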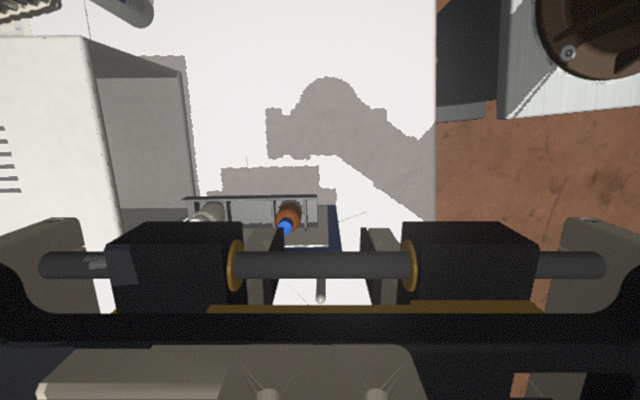

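View pics/scene3.png

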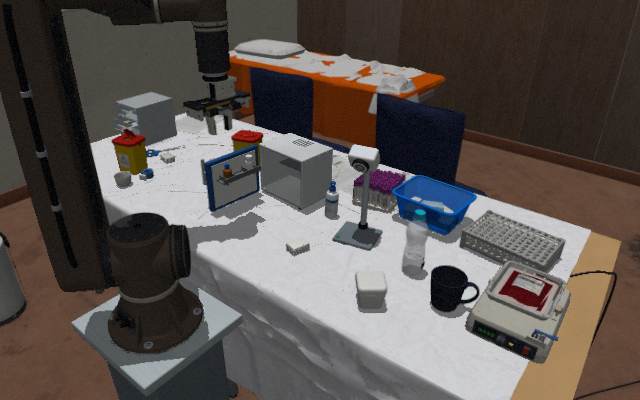

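The white bottle is in the inner pocket (cap near (207,210)) and the amber one is in the outer pocket. I'll shift for a clearer look from above.

Emit:
step_arm(
  deltas=[
    [0,0,0,-35,22,0,0],
    [0,0,0,-35,22,0,0],
    [0,0,0,-35,22,0,0],
    [0,0,0,0,0,0,0],
  ],
)

```text
time_s: 6.45
tcp_pos: [0.5578, 0.2658, 0.3205]
eef_rot: [-179.4, 0.5, 174.5]
contact_force: [-1.1, 0.2, -1.1]
gripper_width: 0.0437
```

Run:
```python
from h import *
st=r.get_state();print(st['tcp_pos'],st['eef_rot'],st['joints'].round(1),st['time_s'])
i=r.camera_info("wrist");im=r.capture("wrist")[:,:,::-1]
cv2.imwrite("pics/w4.png",im)
import json;json.dump({k:(v.tolist() if hasattr(v,'tolist') else v) for k,v in i.items()},open("w4.json","w"))
H=np.array([.6474,.2615]);a=np.radians(-5)-1.552;R=np.array([[np.cos(a),-np.sin(a)],[np.sin(a),np.cos(a)]])
for y in(-.062,-.158):
    q=H+R@[.032,y];print(q,proj(i,[[*q,.185]]))
```

```text
[0.55779351 0.26576049 0.32047212] [-179.35883548    0.47462278  174.47410924] [ 44.1  12.6   1.4   0.8 -79.  -49.7] 6.45
[0.58335594 0.23381681] [[295.36325738 161.33087212]]
[0.48758089 0.24038481] [[390.9038013  158.82579789]]
```

View pics/w4.png

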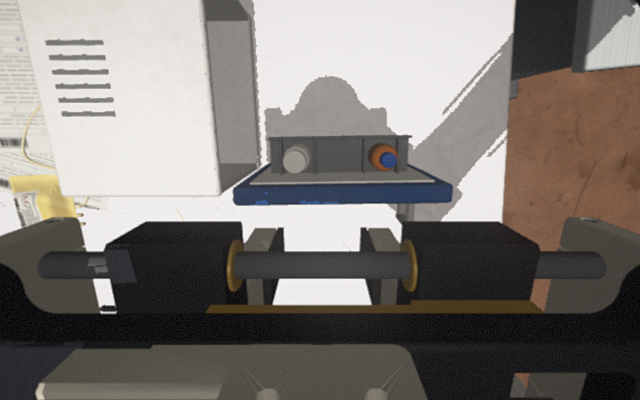

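Cap tops at (294,160) white and (389,160) amber are within 2 px of the positions predicted from the door angle. The target is (0.584, 0.234).

Run:
```python
from h import *
plan([.584,.234,.25],[180,0,176.1],n=3,grip=.15)
```

```text
n 3 need 1.8 dp [ 0.0277 -0.031  -0.0709] rot deg [-0.6  0.4 -1.6]
[-0.004, 0.003, -0.01, -10.0, -9.1, 23.8, 0.15],
[-0.004, 0.003, -0.01, -10.0, -9.3, 23.8, 0.15],
[-0.004, 0.003, -0.01, -9.9, -9.5, 23.7, 0.15],
```

Emit:
step_arm(
  deltas=[
    [-0.004,0.003,-0.01,-10,-9,24,0.15],
    [-0.004,0.003,-0.01,-10,-9.5,24,0.15],
    [-0.004,0.003,-0.01,-10,-9.5,23.5,0.15],
    [0,0,0,0,0,0,0.15],
  ],
)

```text
time_s: 6.9
tcp_pos: [0.5834, 0.2356, 0.2463]
eef_rot: [180.0, -0.2, 176.4]
contact_force: [1.0, -0.6, -0.8]
gripper_width: 0.0504
```

Run:
```python
from h import *
plan([.584,.234,.147],[180,0,176.1],n=4,grip=.15)
```

```text
n 4 need 2.2 dp [ 0.0006 -0.0016 -0.0993] rot deg [ 0.  -0.2  0.3]
[0.0, -0.001, 0.002, -0.3, -0.4, 24.8, 0.15],
[0.0, -0.001, 0.002, -0.2, -0.4, 24.8, 0.15],
[0.0, -0.001, 0.002, -0.2, -0.4, 24.8, 0.15],
[0.0, -0.001, 0.002, -0.2, -0.4, 24.8, 0.15],
```

Emit:
step_arm(
  deltas=[
    [0,0,0,0,-1.5,25,0.15],
    [0,0,0,0,0,25,0.15],
    [0,0,0,0,0,25,0.15],
    [0,0,0,0,0,12,0.15],
    [0,0,0,0,0,8,0.15],
    [0,0,0,0,0,0,0.15],
  ],
)

```text
time_s: 7.5
tcp_pos: [0.5827, 0.2376, 0.1542]
eef_rot: [179.8, 0.2, 176.6]
contact_force: [-0.6, 0.4, 0.1]
gripper_width: 0.0501
```

Run:
```python
from h import *
st=r.get_state();print(st['tcp_pos'],st['contact_force'])
cv2.imwrite("pics/w5.png",r.capture("wrist")[:,:,::-1])
im=r.capture("scene")[100:250,160:360,::-1];cv2.imwrite("pics/s5.png",cv2.resize(im,(800,600),interpolation=2))
```

```text
[0.58273371 0.23761243 0.15418203] [-0.6035565   0.41358668  0.09533327]
```

View pics/w5.png

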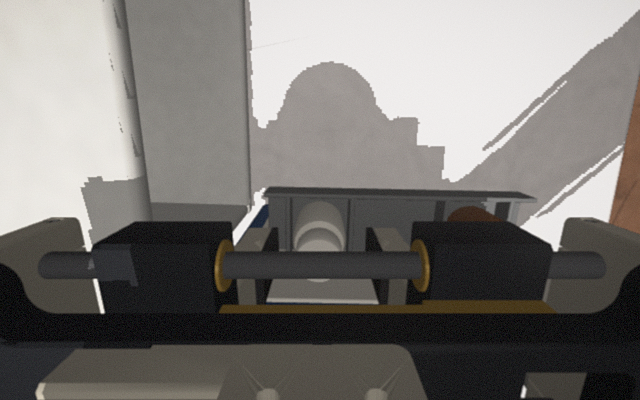

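View pics/s5.png

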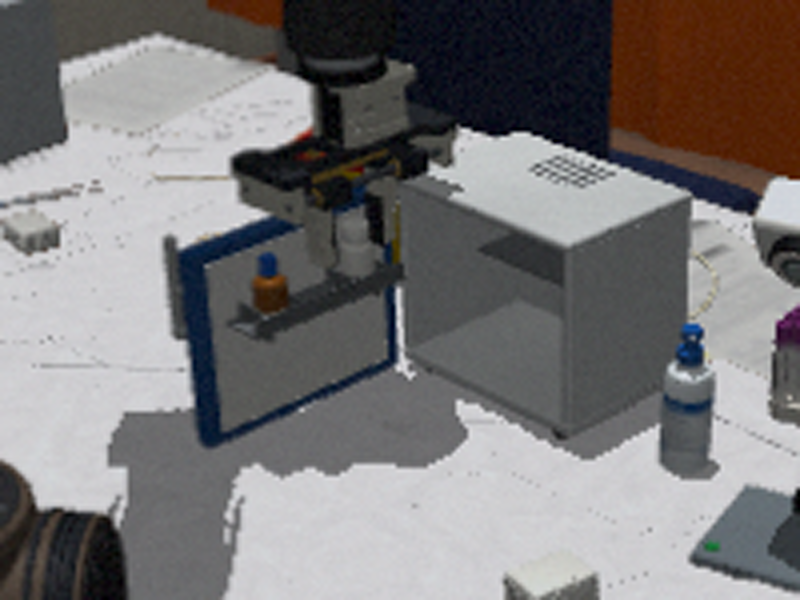

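The bottle sits centred between the fingers (fingers at 258 and 387, bottle at about 319). I'll go down a little more and close.

Emit:
step_arm(
  deltas=[
    [0,0,-0.008,0,-3.5,6,0.15],
    [0,0,0,0,0,1,0.15],
    [0,0,0,0,0,0,-1],
    [0,0,0,0,0,0,-1],
    [0,0,0,0,0,0,-1],
    [0,0,0,0,0,0,-1],
    [0,0,0,0,0,0,-1],
    [0,0,0,0,0,0,-1],
  ],
  squeeze=20,
)

```text
time_s: 8.4
tcp_pos: [0.585, 0.2349, 0.1514]
eef_rot: [179.5, 0.5, 177.1]
contact_force: [1.2, -0.8, -1.0]
gripper_width: 0.0284
```

Run:
```python
from h import *
st=r.get_state();print(st['tcp_pos'],st['eef_rot'],st['contact_force'],st['gripper_width'])
```

```text
[0.58495816 0.2348851  0.15144799] [179.54788808   0.53698211 177.07591964] [ 1.18712243 -0.7698136  -0.99662381] 0.02843386273553437
```

Emit:
step_arm(
  deltas=[
    [0,0,0,0,0,-10,-1],
    [0,0,0,0,0,-15,-1],
    [0,0,0,0,0,-20,-1],
    [0,0,0,0,0,-25,-1],
    [0,0,0,0,0,-30,-1],
    [0,0,0,0,0,-30,-1],
    [0,0,0,0,0,0,-1],
    [0,0,0,0,0,0,-1],
    [0,0,0,0,0,0,-1],
  ],
)

```text
time_s: 9.3
tcp_pos: [0.5834, 0.2334, 0.2913]
eef_rot: [179.5, 0.6, 177.1]
contact_force: [-0.5, 0.3, -0.6]
gripper_width: 0.0282
```

Run:
```python
from h import *
st=r.get_state();print(st['tcp_pos'],st['gripper_width'],st['joints'].round(1))
for n in("scene","side"):
    im=r.capture(n);cv2.imwrite(f"pics/{n}6.png",im[:,:,::-1]);q=np.round(proj(r.camera_info(n),[st['tcp_pos']])[0]);x,y=[int(a) for a in q];print(n,x,y)
    x0=max(0,x-70);y0=max(0,y-40);cv2.imwrite(f"pics/{n}6z.png",cv2.resize(im[y0:y0+150,x0:x0+200,::-1],(800,600),interpolation=2))
```

```text
[0.58344718 0.23336894 0.29125411] 0.028219304291949274 [ 39.6  13.8  -0.4   0.1 -75.  -42.6]
scene 246 126
side 249 133
```

View pics/scene6z.png

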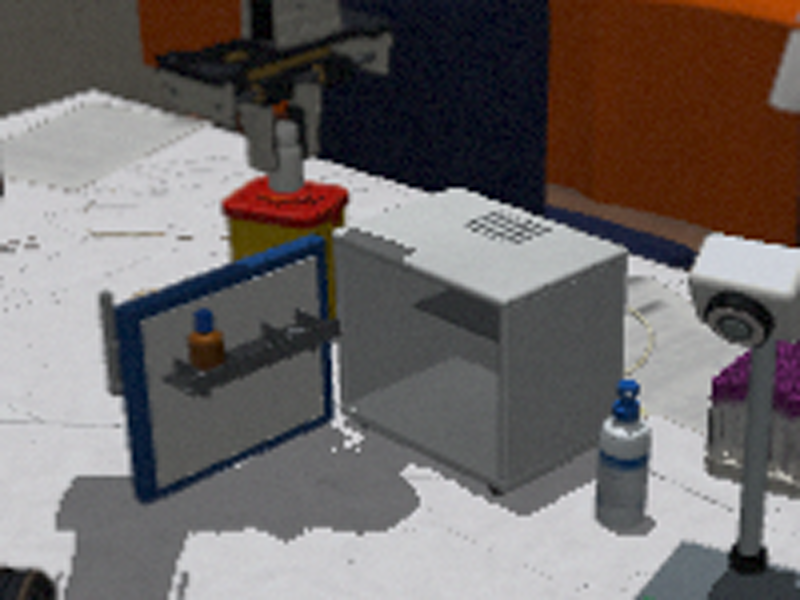

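View pics/side6z.png

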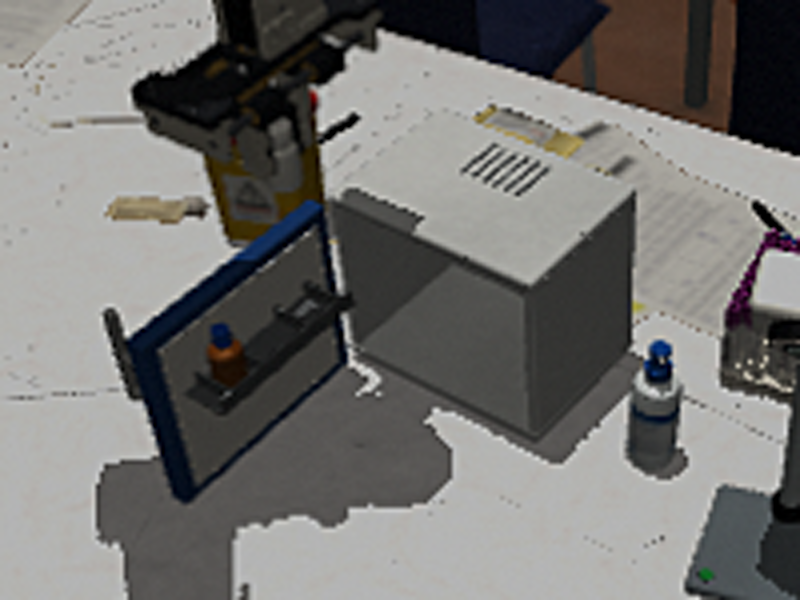

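The bottle is lifted, upright, and clear of the rack, and the amber one still stands. Next I'll compute the final orientation and transit.

Run:
```python
from h import *
a=np.radians(11.7);z=[.5*np.cos(a),.5*np.sin(a),-np.sqrt(.75)]
rpy=rpyz(z,[-np.sin(a),np.cos(a),0]);print(rpy)
plan([.50,-.03,.32],rpy,n=11,grip=-1)
```

```text
[150.    0.  101.7]
n 11 need 10.0 dp [-0.0832 -0.2633  0.0297] rot deg [-24.8 -19.5  73.6]
[-0.039, -0.031, 0.117, 6.3, -24.3, -2.9, -1],
[-0.039, -0.031, 0.117, 3.3, -24.7, -4.0, -1],
[-0.039, -0.031, 0.117, 0.3, -24.7, -5.1, -1],
[-0.039, -0.031, 0.117, -2.7, -24.4, -6.0, -1],
[-0.039, -0.031, 0.117, -5.7, -23.6, -6.8, -1],
[-0.039, -0.031, 0.117, -8.7, -22.5, -7.5, -1],
[-0.039, -0.031, 0.117, -11.4, -21.0, -8.0, -1],
[-0.039, -0.031, 0.117, -14.0, -19.2, -8.4, -1],
[-0.039, -0.031, 0.117, -16.4, -17.1, -8.7, -1],
[-0.039, -0.031, 0.117, -18.6, -14.7, -8.8, -1],
[-0.039, -0.031, 0.117, -20.4, -12.1, -8.7, -1],
```

Emit:
step_arm(
  deltas=[
    [-0.039,-0.031,0.117,6.5,-24.5,-3,-1],
    [-0.039,-0.031,0.117,3.5,-24.5,-4,-1],
    [-0.039,-0.031,0.117,0.5,-24.5,-5,-1],
    [-0.039,-0.031,0.117,-2.5,-24.5,-6,-1],
    [-0.039,-0.031,0.117,-5.5,-23.5,-7,-1],
    [-0.039,-0.031,0.117,-8.5,-22.5,-7.5,-1],
  ],
)

```text
time_s: 10.0
tcp_pos: [0.5336, 0.0878, 0.2981]
eef_rot: [163.6, 5.0, 134.5]
contact_force: [0.4, -0.4, 0.1]
gripper_width: 0.0284
```

Run:
```python
from h import *
st=r.get_state();print(st['joints'].round(1))
plan([.50,-.05,.32],[150,0,101.7],grip=-1)
```

```text
[ 30.7  -4.8 -22.6   1.  -55.  -75.9]
n 5 need 4.4 dp [-0.0336 -0.1378  0.0219] rot deg [-11.7  -8.4  32.1]
[-0.041, -0.029, 0.112, -15.3, -22.3, -9.7, -1],
[-0.041, -0.029, 0.112, -17.9, -20.0, -10.1, -1],
[-0.041, -0.029, 0.112, -20.3, -17.4, -10.3, -1],
[-0.041, -0.029, 0.112, -22.4, -14.6, -10.4, -1],
[-0.041, -0.029, 0.112, -24.2, -11.6, -10.2, -1],
```

Emit:
step_arm(
  deltas=[
    [-0.041,-0.029,0.112,-15.5,-22,-9.5,-1],
    [-0.041,-0.029,0.112,-18,-20,-10,-1],
    [-0.041,-0.029,0.112,-20.5,-17.5,-10,-1],
    [-0.041,-0.029,0.112,-22.5,-14.5,-10.5,-1],
    [-0.041,-0.029,0.112,-24,-11.5,-10,-1],
    [0,0,0,0,0,0,-1],
  ],
)

```text
time_s: 10.6
tcp_pos: [0.4925, -0.058, 0.3147]
eef_rot: [149.9, -0.6, 100.2]
contact_force: [-0.6, 0.4, -0.1]
gripper_width: 0.0285
```

Run:
```python
from h import *
st=r.get_state();print(st['joints'].round(1))
plan([.495,-.2165,.28],[150,0,101.7],grip=-1)
im=r.capture("wrist");cv2.imwrite("pics/w7.png",im[:,:,::-1])
for n in("scene","side"): cv2.imwrite(f"pics/{n}7.png",r.capture(n)[:,:,::-1])
```

```text
[  19.3  -18.2  -36.9    6.2  -41.7 -102.8]
n 4 need 3.6 dp [ 0.0025 -0.1585 -0.0347] rot deg [ 0.1  0.3 -1.6]
[0.001, 0.001, -0.007, -39.2, -9.7, 4.0, -1],
[0.001, 0.001, -0.007, -39.1, -10.0, 3.9, -1],
[0.001, 0.001, -0.007, -39.1, -10.2, 3.9, -1],
[0.001, 0.001, -0.007, -39.0, -10.5, 3.8, -1],
```

View pics/w7.png

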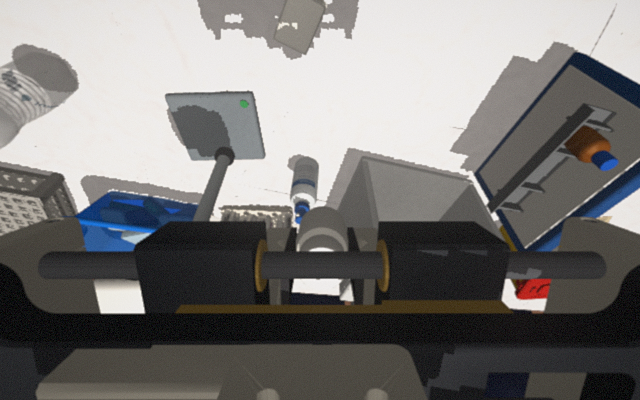

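View pics/scene7.png

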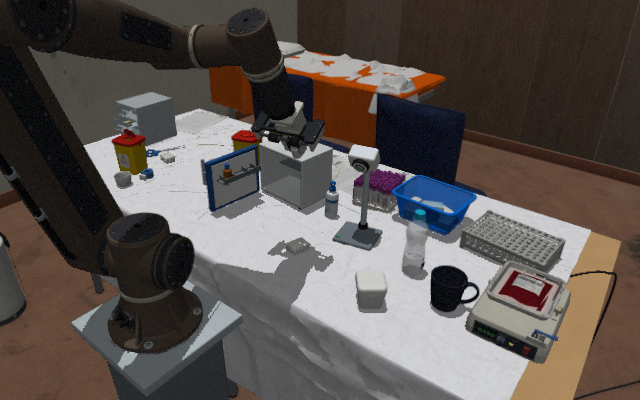

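All is in order. The wrist view shows the stand base with corners near (165,93),(255,91),(266,158),(184,161), which allows another stand fix.

Run:
```python
from h import *
i=r.camera_info("wrist")
im=cv2.imread("pics/w7.png");cv2.imwrite("pics/w7z.png",cv2.resize(im[70:220,140:340],(800,600),interpolation=2))
B=onz(i,[(165,93),(255,91),(265,157),(184,160)],.014);print(B,B.mean(0),[np.linalg.norm(B[j]-B[j-1]) for j in range(4)])
a=np.radians(11.7);R=np.array([[np.cos(a),-np.sin(a)],[np.sin(a),np.cos(a)]]);C=np.array([.6327,-.194])
q=[[*(C+R@o),.014] for o in ([-.06,-.065],[-.06,.065],[.06,.065],[.06,-.065],[.045,0])]
print(proj(i,q))
```

```text
[[ 0.58603005 -0.26335167  0.014     ]
 [ 0.55990272 -0.1371468   0.014     ]
 [ 0.67520498 -0.11746145  0.014     ]
 [ 0.70634196 -0.25401023  0.014     ]] [ 0.63186993 -0.19299254  0.014     ] [np.float64(0.12067401513732305), np.float64(0.12888097960100386), np.float64(0.1169706099550705), np.float64(0.14005384562811118)]
[[160.36423521  92.94228111]
 [251.16556225  90.9200783 ]
 [264.48883043 158.35471142]
 [189.05030827 159.92223278]
 [224.51107    152.01312568]]
```

View pics/w7z.png

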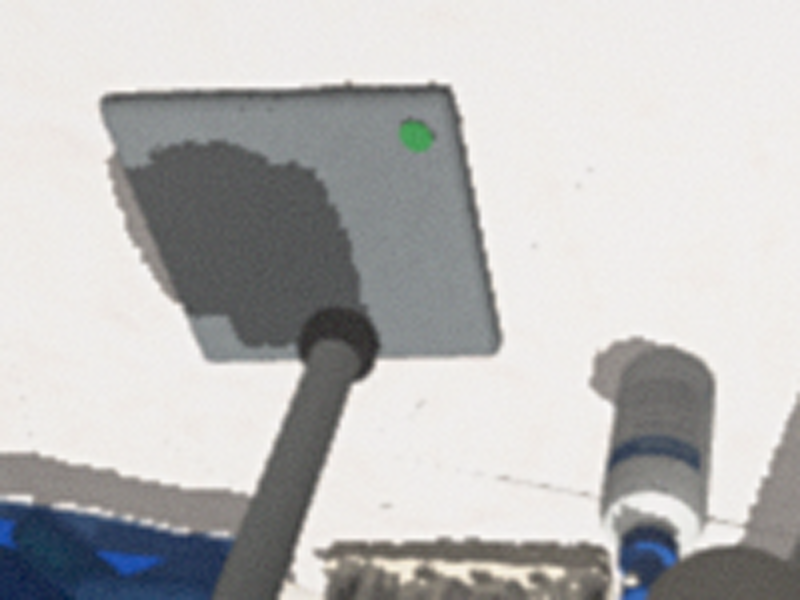

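Predicted and seen corners agree within a few pixels, so the stand fix holds. Moving to the pre-pose.

Emit:
step_arm(
  deltas=[
    [0.001,0.001,-0.007,-39,-9.5,4,-1],
    [0.001,0.001,-0.007,-39,-10,4,-1],
    [0.001,0.001,-0.007,-39,-10,4,-1],
    [0.001,0.001,-0.007,-39,-10.5,4,-1],
    [0,0,0,0,0,0,-1],
  ],
)

```text
time_s: 11.25
tcp_pos: [0.506, -0.2119, 0.2793]
eef_rot: [150.1, 0.2, 103.3]
contact_force: [-0.8, 0.1, -0.8]
gripper_width: 0.0291
```

Run:
```python
from h import *
st=r.get_state();print(st['joints'].round(1))
plan([.523,-.2165,.200],[150,0,101.7],n=5,grip=-1)
```

```text
[-11.7  -5.6 -22.9 -16.7 -46.3 -56.2]
n 5 need 1.8 dp [ 0.017  -0.0046 -0.0793] rot deg [-0.1 -0.6  1.5]
[-0.0, -0.002, 0.005, -1.6, -5.2, 15.3, -1],
[-0.0, -0.002, 0.005, -1.6, -5.2, 15.3, -1],
[-0.0, -0.002, 0.005, -1.6, -5.2, 15.3, -1],
[-0.0, -0.002, 0.005, -1.6, -5.2, 15.3, -1],
[-0.0, -0.002, 0.005, -1.6, -5.2, 15.3, -1],
```

Emit:
step_arm(
  deltas=[
    [0,-0.002,0.005,-1.5,-5,15.5,-1],
    [0,-0.002,0.005,-1.5,-5,15.5,-1],
    [0,-0.002,0.005,-1.5,-5,15.5,-1],
    [0,-0.002,0.005,-1.5,-5,15,-1],
    [0,-0.002,0.005,-1.5,-5,15,-1],
    [0,0,0,0,0,0,-1],
    [0,0,0,0,0,0,-1],
  ],
)

```text
time_s: 11.95
tcp_pos: [0.5293, -0.2137, 0.1933]
eef_rot: [150.7, -0.2, 102.1]
contact_force: [1.0, -0.3, -0.1]
gripper_width: 0.0286
```

Run:
```python
from h import *
st=r.get_state();print(st['joints'].round(1),st['tcp_pos'],st['contact_force'])
plan([.523,-.2165,.200],[150,0,101.7],n=1,grip=-1)
for n,(x,y) in dict(scene=(250,120),side=(270,105)).items():
    im=r.capture(n);cv2.imwrite(f"pics/{n}8.png",im[:,:,::-1]);cv2.imwrite(f"pics/{n}8z.png",cv2.resize(im[y:y+150,x:x+200,::-1],(800,600),interpolation=2))
cv2.imwrite("pics/w8.png",r.capture("wrist")[:,:,::-1])
```

```text
[-11.2   1.4 -27.1 -19.6 -35.9 -53.4] [ 0.52930255 -0.21367332  0.19326213] [ 0.95846097 -0.26071487 -0.08291933]
n 1 need 0.2 dp [-0.0063 -0.0028  0.0067] rot deg [-0.7 -0.4  0.3]
[-0.012, -0.006, 0.005, -1.4, -2.6, -9.2, -1],
```

View pics/scene8z.png

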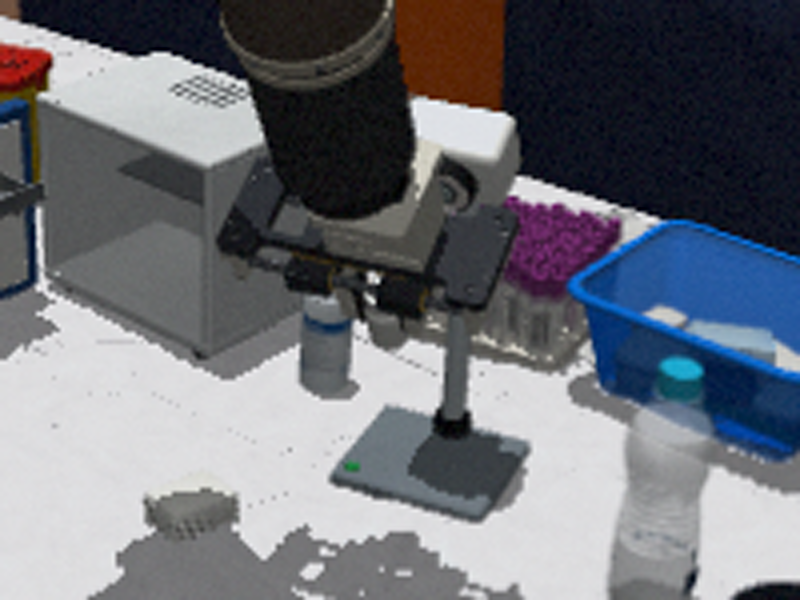

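View pics/side8z.png

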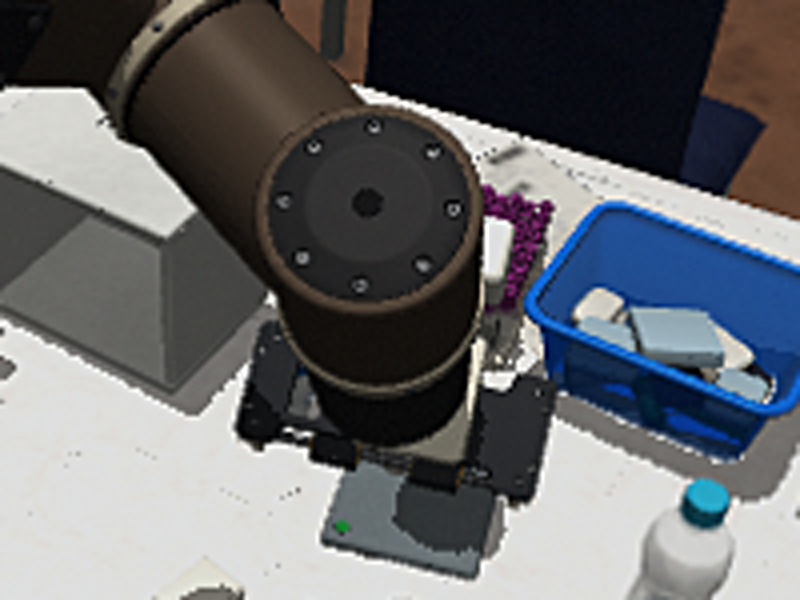

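View pics/w8.png

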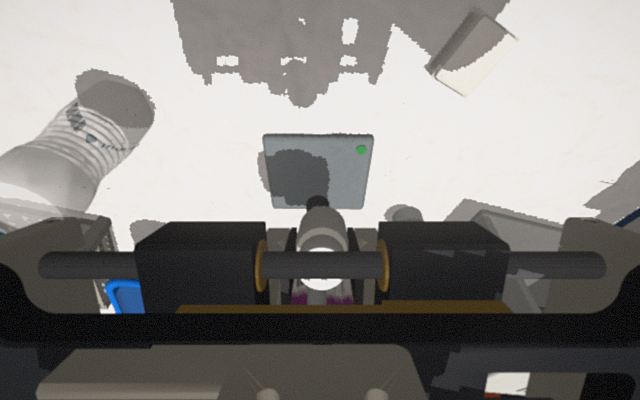

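The bottle stays upright in the grip and its column (322) lines up with the stand's post base (318,203). I'll re-fix the stand from this view and work out the last correction.

Run:
```python
from h import *
i=r.camera_info("wrist")
B=onz(i,[(264,136),(372,135),(366,209),(272,209)],.014);print(B,B.mean(0),[np.linalg.norm(B[j]-B[j-1]) for j in range(4)])
a=np.radians(11.7);C=np.array([.6327,-.194]);u=np.array([np.cos(a),np.sin(a)])
print("post est",C+.045*u, proj(i,[[*(C+.045*u),.014],[*(C+.045*u),.03]]))
st=r.get_state();T=E(st['eef_rot'])
print("mid",st['tcp_pos']-T.apply([0,0,.006]),"V",C-.115*u,"tilt",T.apply([0,0,1]))
S=r.camera_info("scene");L=np.array([*(C-.02*u),.26]);print("lens proj scene",proj(S,[L]),"seen",np.array([455,188])/4+[250,120])
print("lens pre-scene pick",proj(S,[L]), (np.array([482,186])/4+[240,120]))
b=st['tcp_pos']+T.apply([0,0,.0215]);print("bottle bottom proj",proj(S,[b]),"seen",np.array([388,345])/4+[250,120])
```

```text
[[ 0.58474381 -0.26737668  0.014     ]
 [ 0.55819796 -0.1489738   0.014     ]
 [ 0.67517019 -0.11755957  0.014     ]
 [ 0.70265145 -0.24739735  0.014     ]] [ 0.63019085 -0.19532685  0.014     ] [np.float64(0.11958840272140014), np.float64(0.12134217995105546), np.float64(0.12111712277574696), np.float64(0.13271424049326858)]
post est [ 0.67676503 -0.18487457] [[319.12740619 202.84828625]
 [319.08846451 211.33947376]]
mid [ 0.52625585 -0.21471937  0.19938215] V [ 0.52008938 -0.21732054] tilt [ 0.48001864  0.10472375 -0.8709851 ]
lens proj scene [[358.37478031 166.0477441 ]] seen [363.75 167.  ]
lens pre-scene pick [[358.37478031 166.0477441 ]] [360.5 166.5]
bottle bottom proj [[346.84959066 202.13830832]] seen [347.   206.25]
```

Emit:
step_arm(
  deltas=[
    [-0.01,0,0,0,-2.5,-8,-1],
    [0,0,0,0,0,0,-1],
    [0,0,0,0,0,0,-1],
    [0,0,0,0,0,0,-1],
    [0,0,0,0,0,0,-1],
  ],
)

```text
time_s: 12.6
tcp_pos: [0.5231, -0.2159, 0.2038]
eef_rot: [149.7, 0.0, 102.1]
contact_force: [-1.0, 0.3, -1.0]
gripper_width: 0.0288
```

Run:
```python
from h import *
st=r.get_state();T=E(st['eef_rot'])
m=st['tcp_pos']-T.apply([0,0,.006]);z=-T.apply([0,0,1]);a=np.radians(11.7);cz=np.array([-.5*np.cos(a),-.5*np.sin(a),.866])
print(m,(m-[.5201,-.2173,.205])*1000,np.arccos(z@cz),st['qd'].round(2),st['gripper_width'],st['contact_force'])
cv2.imwrite("pics/scene9.png",r.capture("scene")[:,:,::-1])
```

```text
[ 0.52017551 -0.216484    0.20901252] [0.07551158 0.81599507 4.01252092] 0.00920756349131809 [-0.19 -0.41  0.04  0.14 -0.05 -0.  ] 0.028834891964751357 [-1.04470921  0.34242988 -1.04365894]
```

View pics/scene9.png

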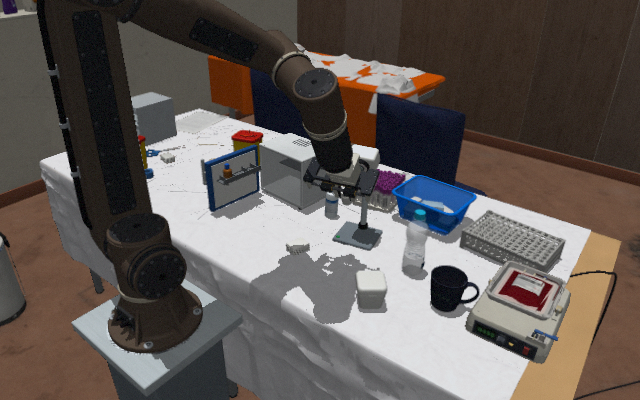

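The picture shows the door open with the amber bottle at (228,172), the bystanders unmoved, and the white bottle under the gripper in front of the camera. The estimate is within about 5 mm and 0.01 rad, so I'm handing in.

```bash
python3 -c "
from plant import r
print(r.close_job()); print(r.get_state()['gripper_width'])"
```

```text
the job is handed in; nothing more can be done
None
the job is handed in; nothing more can be done
```

I pulled the fridge door open by its bar handle to about 1.55 rad. I then took the white bottle from the pocket nearer the hinge and handed the job in while still holding it in front of the inspection camera. The clock read about 12.6 s at hand-in, and no verdict was reported.

- **Position:** my last estimate puts the bottle's middle about 4 mm from the view point, nearly all of it in height. That was worked out from the measured arm pose and my own fix of the stand. The separate stand fixes from the different views disagreed by up to about 5 mm.
- **Tilt:** the gripper's axis was within about 0.01 rad of the camera head's axis. I took the bottle to be in line with the gripper rather than measuring its tilt separately.
- **Grip:** the finger opening held at 29 mm on the 30 mm bottle, and the outside force was at noise level.
- **Other things:** the last scene picture showed the door open, the amber bottle standing in its pocket, the table items looking unmoved, and no visible contact with the camera or stand.
- **Disagreements:** the camera lens showed 2 to 5 pixels from where I predicted it in the scene picture. The bottle's underside showed about 4 pixels lower than predicted, just before the last small correction. I judged both to be within the tolerance.

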